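# Hole saws back on their strip in order of size

### The arm

A 6-joint arm with a two-finger parallel gripper is mounted at the origin on the work surface. World frame = base frame: x ahead of the robot, y to its left, z up, the work surface at z = 0. Lengths are in mm, angles in rad, forces in N, time in s.
With the tool pointing down it reaches from about 350 to 875 mm from the base axis. Payload 4.2 kg.
Tool frame: the origin (TCP) lies between the finger pads; the fingertips stand 19 mm ahead of it and the grasp point (between the pads) is the TCP; y points along the fingers, z is the direction in which the jaws open and shut, and the axes are right-handed (so a half turn about y gives the same grasp; the last joint's range is limited). The gripper opens to 85 mm and grips with 20 to 120 N. Pads are 22 mm wide; open, the fingers measure 114 mm over their backs; the gripper's body (76 mm by 85 mm) begins 54 mm behind the grasp point. The pads swing forward as they close: fully open they stand 13 mm farther back than shut.
Start: joints at [-1.02, 0.385, 0.008, 0, -1.194, -0.259], TCP at [179.814, -598.553, 250.312] pointing down, gripper open.
Joint ranges: [-3.14, 3.14], [-1.21, 2.06], [-1.07, 1.41], [-3.16, 2.05], [-2.99, -0.16], [-3.1, 3.1]. Speed limits (rad/s): [2.79, 2.79, 3.14, 3.14, 3.14, 3.14].

### API

Orientations are given as a unit quaternion [x, y, z, w].
In Python, from bench import arm gives the robot as it stands.
- The arm moves only by the shell command python3 -m inch 'ROWS'. ROWS is JSON, a list of rows, each a list of 7 numbers: the opening, from 0 (shut) to 1 (fully open), then the shift along the tool's x, y, z in cm, then the turn, a rotation vector about the tool's x, y, z in degrees. A call has 1 to 20 rows; each row is the pose to reach, as a shift and turn from the pose commanded when the call began, along the tool's axes at that moment; what a row does not reach only later rows make up. A row lasts 1/12 s, in which the tool goes at most 41.7 mm and 7.16 degrees, less where a joint would pass 70% of its speed; a pose out of reach is approached as far as the arm can. A call with a gripper value outside its range is refused whole. The fingers move at their own pace and stop on an object; the grip force is fixed at half the most. Time passes only in rows, so rows that repeat a pose let the fingers close. It gives the time, the measured TCP pose, the force and the opening at its end, in the units of the state.
- arm.read_state(): the state, without advancing time (a new reading comes with each control period).
- arm.get_image(name): name is "side" or "top" or "wrist"; returns the picture (420x560x3 uint8, red, green, blue); there is no depth.
- arm.camera_params(name): a dict with "fx", "fy", "cx", "cy" (pixels), "rvec" (rotation vector, rad) and "tvec" (3), from world to camera coordinates, as OpenCV has them. Camera axes: x right, y down, z forward; pixel columns grow to the right and rows downward; lengths in mm; the calibration is good to about 2 mm. The wrist camera is an equidistant fisheye: a pixel r from the principal point sees the ray r / f radians off the axis. A picture is of the moment at which its call begins: read the wrist's pose just before it. camera_params takes no time and is no camera call; for the wrist camera it gives the pose at the moment of the call.
- arm.job_done(): hands the job in, once; it reports no verdict.
Trained networks look in the newest picture that a camera, given by its name, has taken for a name from the list of things; names that differ only in an ending like _2 or _b are one class to them, and where a whole thing is asked for, a point or a joint stands for the part that bears it (a point fixed in the world has none). Each returns a list of dicts, best first, with "conf" (0 to 1); they miss things now and then, are a little off and sometimes report something else, mostly with a low value. They report only what shows in the picture. A call takes as long as a camera call. They do not tell look-alikes from the thing itself.
- arm.masks_of(label, camera): "mask" (420x560 bool, what is visible of it) and "extent" ([left, top, width, height] in pixels, round what is visible of it).
The state is a dict: "clock": time; "joints": joint angles; "joint_vel": joint speeds; "joint_efforts": joint torques, N m; "position": TCP position; "ee_rot": TCP orientation; "contact_force": force on the tool from outside, world axes, zero at the start; "wrist_torque": the same for the moment, N m; "gripper_width": finger opening in mm.
Only numpy, scipy, OpenCV 4.12 (cv2) and the standard library are available. Lean on these libraries where they do the work, as an engineer would, in place of code of your own. Each camera call takes 0.05 s, during which the arm holds its last target.

### The job

Put the four hole saws away on the wooden storage strip in order of size: the widest on the pad next to the steel bow handle, then smaller and smaller towards the other end. Each must stand teeth down in the middle of its own round pad, left standing still and let go.

Things in the scene. Friction and masses are not known exactly. Their poses are not given: they have to be found in the camera images.
- saw_a_center (a point): The smallest of four steel hole saws: a round barrel 26 mm in diameter, 40 mm high, closed on top, with a hub 16 mm across and 4 mm high on it; it stands teeth down on the table. Point: on its axis, 22 mm above its foot; z is its axis, up. The four are equally high and differ in diameter (26, 38, 50, 62 mm). Mass 50 to 100 g.
- saw_b_center (a point): The second smallest of four steel hole saws: a round barrel 38 mm in diameter, 40 mm high, closed on top, with a hub 16 mm across and 4 mm high on it; it stands teeth down on the table. Point: on its axis, 22 mm above its foot; z is its axis, up. The four are equally high and differ in diameter (26, 38, 50, 62 mm). Mass 75 to 155 g.
- saw_c_center (a point): The second widest of four steel hole saws: a round barrel 50 mm in diameter, 40 mm high, closed on top, with a hub 16 mm across and 4 mm high on it; it stands teeth down on the table. Point: on its axis, 22 mm above its foot; z is its axis, up. The four are equally high and differ in diameter (26, 38, 50, 62 mm). Mass 105 to 210 g.
- saw_d_center (a point): The widest of four steel hole saws: a round barrel 62 mm in diameter, 40 mm high, closed on top, with a hub 16 mm across and 4 mm high on it; it stands teeth down on the table. Point: on its axis, 22 mm above its foot; z is its axis, up. The four are equally high and differ in diameter (26, 38, 50, 62 mm). Mass 140 to 280 g.
- pad1_top (a point): Round black rubber pad, 70 mm in diameter, 3 mm thick, fixed on the wooden storage strip (end pad, next to pad2). This point is the centre of its upper face, 15 mm above the table. The four pads lie in one straight row, 85 mm apart in the order pad1 to pad4. The strip is 430 mm long, 90 mm wide, 12 mm thick and does not move.
- pad2_top (a point): Round black rubber pad, 70 mm in diameter, 3 mm thick, fixed on the wooden storage strip (inner pad, between pad1 and pad3). This point is the centre of its upper face, 15 mm above the table. The four pads lie in one straight row, 85 mm apart in the order pad1 to pad4. The strip is 430 mm long, 90 mm wide, 12 mm thick and does not move.
- pad3_top (a point): Round black rubber pad, 70 mm in diameter, 3 mm thick, fixed on the wooden storage strip (inner pad, between pad2 and pad4). This point is the centre of its upper face, 15 mm above the table. The four pads lie in one straight row, 85 mm apart in the order pad1 to pad4. The strip is 430 mm long, 90 mm wide, 12 mm thick and does not move.
- pad4_top (a point): Round black rubber pad, 70 mm in diameter, 3 mm thick, fixed on the wooden storage strip (end pad, next to pad3). This point is the centre of its upper face, 15 mm above the table. The four pads lie in one straight row, 85 mm apart in the order pad1 to pad4. The strip is 430 mm long, 90 mm wide, 12 mm thick and does not move.
- bow_base (a point): Steel bow handle fixed on one end of the strip (a 10 mm round bar bent to a bow, about 64 mm wide across the strip on a 70 x 24 mm plate, its top 45 mm above the strip); the other end has only a flat screw head. This point is the middle of its foot, at the strip's top, in line with the pads and 67.5 mm from the centre of the nearest pad (which is pad1 in some starts, pad4 in others).
There are look-alikes about, which are no part of the job. Leave any blue or orange look-alike of the part that bears saw_b_center alone.

How it is judged (in metres and radians):
At the end, for the whole second after the job is handed in: Widest saw on the end pad nearest the bow handle, then in falling size to the smallest on the far end pad; each within 12 mm of its pad centre, upright within 0.1 rad, resting on the pad (mid-height point 32 to 43 mm above the table), at rest (under 0.02 m/s, 0.3 rad/s) (((horizontal distance between bow_base and pad4_top below 0.1 m and horizontal distance between saw_a_center and pad1_top below 0.012 m and horizontal distance between saw_b_center and pad2_top below 0.012 m and horizontal distance between saw_c_center and pad3_top below 0.012 m and horizontal distance between saw_d_center and pad4_top below 0.012 m) or (horizontal distance between bow_base and pad1_top below 0.1 m and horizontal distance between saw_a_center and pad4_top below 0.012 m and horizontal distance between saw_b_center and pad3_top below 0.012 m and horizontal distance between saw_c_center and pad2_top below 0.012 m and horizontal distance between saw_d_center and pad1_top below 0.012 m)) and angle between each of saw_a_center, saw_b_center, saw_c_center, saw_d_center's own z axis and vertical below 0.1 rad and height (world z) of saw_a_center between 0.032 and 0.043 m and linear speed of each of saw_a, saw_b, saw_c, saw_d below 0.02 m/s and angular speed of each of saw_a, saw_b, saw_c, saw_d below 0.3 rad/s and height (world z) of saw_b_center between 0.032 and 0.043 m and height (world z) of saw_c_center between 0.032 and 0.043 m and height (world z) of saw_d_center between 0.032 and 0.043 m); the robot touches nothing.
It also fails if it takes over 96 s, if anything falls off the work surface, if the arm or the gripper's body presses on something with over 40 N, if the wrist force passes 120 N, or if a joint passes its speed limit or range.

## Working session

There is one attempt and no reset: what is moved stays moved. The work goes in short steps, Python scripts to look and compute and a shell command to move; the robot and the scene stay as the last step left them, time stands still between calls to the robot, and variables do not carry over. Pictures are saved under pics/ and viewed, and the job is handed in when it is done.

```bash
ls; mkdir -p pics; python3 - <<'E'
from bench import arm
import cv2
s=arm.read_state(); print(s)
for n in ("side","top"):
    cv2.imwrite(f"pics/{n}0.png",cv2.cvtColor(arm.get_image(n),cv2.COLOR_RGB2BGR)); print(arm.camera_params(n))
E
```

```text
pics
{'clock': 0.0, 'joints': array([-1.02040124e+00,  3.85559806e-01,  6.63667809e-03, -4.87257466e-04,
       -1.19396600e+00, -2.58619030e-01]), 'joint_vel': array([-0.00106398,  0.00073762, -0.00076047,  0.00106632, -0.0020296 ,
        0.00053353]), 'joint_efforts': array([-1.98844104e-04, -3.92290378e+01,  1.88402188e+01,  4.18610975e+00,
       -4.60826734e-03, -1.27164643e-05]), 'position': array([ 179.66381013, -598.06890882,  249.22554562]), 'ee_rot': array([-0.69886095, -0.10258593,  0.10287395,  0.70034738]), 'contact_force': array([-0.71283305, -0.33576202, -0.21069952]), 'wrist_torque': array([0.01292616, 0.02123985, 0.00121103]), 'gripper_width': 85.3019902717766}
{'fx': 476.09759459708494, 'fy': 476.09759459708494, 'cx': 272.6463045874213, 'cy': 210.62719425247005, 'rvec': array([ 0.51027215, -2.77675836,  1.0230616 ]), 'tvec': array([507.31284293, 130.68634906, 881.27187439])}
{'fx': 531.8781859609888, 'fy': 531.8781859609888, 'cx': 275.7981016805141, 'cy': 213.0894819302864, 'rvec': array([ 2.1587901 , -2.15617318,  0.08204016]), 'tvec': array([  49.63265105,  535.43266749, 1359.30376985])}
```

View pics/side0.png

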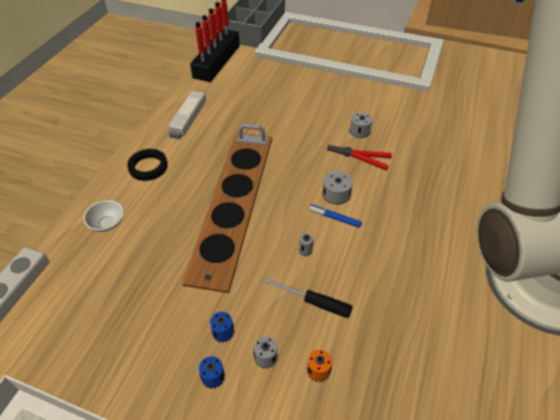

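View pics/top0.png

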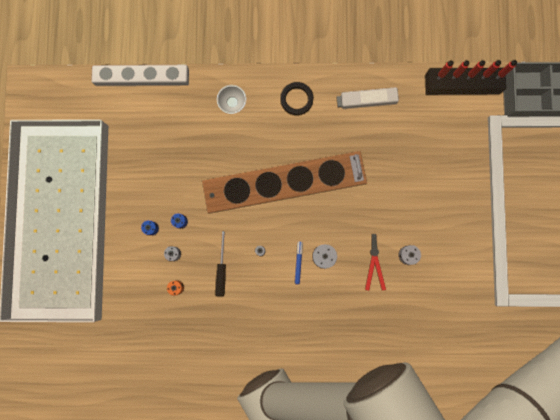

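```bash
cat > h.py <<'E'
from bench import arm
import numpy as np, cv2
from scipy.optimize import minimize
P={n:arm.camera_params(n) for n in("side","top")}
def proj(n,p):
    c=P[n];K=np.array([[c['fx'],0,c['cx']],[0,c['fy'],c['cy']],[0,0,1.]])
    return cv2.projectPoints(np.asarray(p,float).reshape(-1,3),c['rvec'],c['tvec'],K,None)[0][:,0]
def ray(n,uv,z):
    c=P[n];R=cv2.Rodrigues(c['rvec'])[0];o=-R.T@c['tvec'];d=R.T@np.array([(uv[0]-c['cx'])/c['fx'],(uv[1]-c['cy'])/c['fy'],1])
    return o+d*(z-o[2])/d[2]
E
python3 - <<'E'
from h import *
for n in("top","side"):
    for l in("saw_a_center","saw_b_center","saw_c_center","saw_d_center","pad1_top","bow_base"):
        try: r=arm.masks_of(l,n)
        except Exception as e: print(l,e); continue
        print(n,l)
        for q in r:
            m=q['mask'].astype(np.uint8); M=cv2.moments(m,True)
            if M['m00']==0: continue
            uv=(M['m10']/M['m00'],M['m01']/M['m00'])
            print('  %.2f'%q['conf'],np.round(q['extent']),np.round(uv,1),int(M['m00']),np.round(ray(n,uv,30 if 'saw' in l else 15)))
print(arm.read_state()['clock'])
E
```

```text
top saw_a_center
  0.41 [254. 249.  11.   8.] [259.7 251.3] 86 [436.  92.  30.]
top saw_b_center
  0.70 [165. 282.  16.  16.] [175.  288.2] 184 [340. 310.  30.]
  0.65 [170. 215.  22.  16.] [178.9 221.2] 232 [514. 303.  30.]
  0.64 [141. 222.  21.  14.] [149.4 227.9] 223 [496. 380.  30.]
  0.49 [159. 248.  22.  14.] [172. 254.] 208 [429. 320.  30.]
top saw_c_center
  0.63 [400. 247.  23.  21.] [409. 255.] 357 [ 427. -292.   30.]
top saw_d_center
  0.78 [312. 245.  25.  24.] [324.  256.5] 473 [423. -74.  30.]
top pad1_top
  0.68 [319. 158.  28.  32.] [331. 173.] 533 [643. -95.  15.]
top bow_base
  0.80 [353. 155.   9.  25.] [356.1 168.7] 219 [ 655. -161.   15.]
side saw_a_center
  0.85 [299. 231.  13.  27.] [305.5 244.1] 278 [439.  97.  30.]
  0.22 [315. 170.  38.  37.] [336.8 187.1] 853 [425. -67.  30.]
side saw_b_center
  0.92 [253. 332.  25.  36.] [265.2 351.4] 664 [431. 324.  30.]
  0.79 [306. 350.  27.  32.] [318.7 364.9] 670 [344. 315.  30.]
  0.78 [210. 311.  25.  31.] [221.7 326.7] 550 [515. 309.  30.]
  0.77 [198. 356.  28.  35.] [211.3 371.5] 684 [498. 385.  30.]
  0.24 [320. 170.  32.  37.] [337.2 187.6] 808 [423. -66.  30.]
side saw_c_center
  0.69 [351. 111.  22.  26.] [360.5 124.5] 479 [ 429. -285.   30.]
side saw_d_center
  0.73 [319. 169.  34.  40.] [336.6 187.3] 828 [425. -67.  30.]
side pad1_top
  0.77 [229. 149.  32.  20.] [245.6 158.6] 528 [646. -95.  15.]
side bow_base
  0.94 [232. 124.  33.  20.] [250.8 134.5] 409 [ 668. -177.   15.]
0.7
```

```bash
cat >> h.py <<'E'
def circ(x,y,z,r,k=48):
    t=np.linspace(0,2*np.pi,k,endpoint=False);return np.c_[x+r*np.cos(t),y+r*np.sin(t),np.full(k,z)]
def sil(n,pts,S=8):
    h=cv2.convexHull(((proj(n,pts)+.5)*S).astype(np.float32)).astype(np.int32)
    m=np.zeros((420*S,560*S),np.uint8);cv2.fillConvexPoly(m,h,1);return m
def cent(n,pts):
    h=cv2.convexHull(proj(n,pts).astype(np.float32));M=cv2.moments(h);return np.array([M['m10']/M['m00'],M['m01']/M['m00']])
def sawpts(x,y,r,z0=0):
    return np.r_[circ(x,y,z0,r),circ(x,y,z0+40,r),circ(x,y,z0+44,8)]
def fit(n,uv,f,x0):
    return minimize(lambda p:np.sum((cent(n,f(*p))-uv)**2),x0[:2],method='Nelder-Mead',options=dict(xatol=.05,fatol=1e-6)).x
def mcent(m):
    M=cv2.moments(m.astype(np.uint8),True);return np.array([M['m10'],M['m01']])/M['m00']
E
cat > m.py <<'E'
from h import *
for l,r,x0 in(("saw_a",13,(437,95)),("saw_b",19,(430,322)),("saw_c",25,(428,-289)),("saw_d",31,(424,-70))):
    for n in("top","side"):
        for q in arm.masks_of(l+"_center",n):
            uv=mcent(q['mask']); e=fit(n,uv,lambda x,y:sawpts(x,y,r),x0)
            if np.hypot(*(e-x0))<40:
                ex=cv2.boundingRect(proj(n,sawpts(*e,r)).astype(np.float32)); print(l,n,'%.2f'%q['conf'],np.round(e,1),np.round(q['extent']),ex)
# pads by darkness
for n in("top","side"):
    g=arm.get_image(n).max(axis=2)
    k,_,st,c=cv2.connectedComponentsWithStats((g<50).astype(np.uint8))
    for i in range(1,k):
        if 250<st[i,4]<1500:
            w=ray(n,c[i],15)
            if 580<w[0]<700 and -150<w[1]<260:
                print(n,st[i],np.round(fit(n,c[i],lambda x,y:circ(x,y,15,35),w),1))
print(arm.read_state()['clock'],cv2.Rodrigues(np.zeros(3))[0][0,0])
from scipy.spatial.transform import Rotation as R
print(R.from_quat(arm.read_state()['ee_rot']).as_matrix().round(3))
E
python3 m.py
```

```text
saw_a top 0.41 [435.9  92. ] [254. 249.  11.   8.] (254, 246, 12, 11)
saw_a side 0.85 [440.7  90.3] [299. 231.  13.  27.] (298, 232, 15, 24)
saw_b top 0.49 [428.8 321.3] [159. 248.  22.  14.] (163, 246, 18, 16)
saw_b side 0.92 [433.2 320. ] [253. 332.  25.  36.] (253, 335, 24, 33)
saw_c top 0.63 [ 427.1 -293.7] [400. 247.  23.  21.] (397, 245, 24, 20)
saw_c side 0.69 [ 430.7 -296.7] [351. 111.  22.  26.] (349, 111, 24, 27)
saw_d top 0.78 [422.7 -74.3] [312. 245.  25.  24.] (311, 244, 26, 25)
saw_d side 0.73 [426.8 -76. ] [319. 169.  34.  40.] (321, 170, 32, 35)
top [288 167  24  24 364] [629.4 -11.5]
top [257 173  24  24 431] [613.7  71.1]
top [225 179  24  24 452] [598.1 154.8]
side [232 149  28  20 441] [646.7 -95.7]
side [222 175  30  22 518] [631.2 -12. ]
side [212 203  32  25 620] [615.7  71.2]
side [200 235  34  27 731] [600.1 154.9]
1.2 1.0
[[ 0.958  0.    -0.288]
 [ 0.288  0.     0.958]
 [ 0.    -1.    -0.   ]]
```

```bash
python3 -m inch '[[1,32.6,10,21.9,0,-83.9,0],[1,32.6,10,21.9,0,-83.9,0],[1,32.6,10,21.9,0,-83.9,0],[1,32.6,10,21.9,0,-83.9,0],[1,32.6,10,21.9,0,-83.9,0],[1,32.6,10,21.9,0,-83.9,0],[1,32.6,10,21.9,0,-83.9,0],[1,32.6,10,21.9,0,-83.9,0],[1,32.6,10,21.9,0,-83.9,0],[1,32.6,10,21.9,0,-83.9,0],[1,32.6,10,21.9,0,-83.9,0],[1,32.6,10,21.9,0,-83.9,0],[1,32.6,10,21.9,0,-83.9,0],[1,32.6,10,21.9,0,-83.9,0],[1,32.6,10,21.9,0,-83.9,0],[1,32.6,10,21.9,0,-83.9,0]]'
cat > d.py <<'E'
# usage: d.py x y z : tool-frame shift (cm) from measured TCP
import sys; from h import *
from scipy.spatial.transform import Rotation as R
s=arm.read_state(); M=R.from_quat(s['ee_rot']).as_matrix()
print(M.round(3).tolist(),s['position'].round(1),s['joints'].round(2),s['contact_force'].round(1),s['gripper_width'].round(1),round(s['clock'],2))
if len(sys.argv)>3: print((M.T@(np.array(sys.argv[1:4],float)-s['position'])/10).round(2))
E
python3 d.py 429 -295.2 27
cat > w.py <<'E'
import sys; from h import *
c=arm.camera_params("wrist"); im=arm.get_image("wrist"); cv2.imwrite(f"pics/{sys.argv[1]}.png",cv2.cvtColor(im,cv2.COLOR_RGB2BGR))
print(c)
E
python3 w.py w1
```

```text
clock: 2.53
position: [428.8, -295.4, 150.5]
ee_rot: [0.452, 0.544, -0.544, -0.452]
contact_force: [0.8, 0.2, 0.3]
gripper_width: 85.5
{'fx': 325.19226210127806, 'fy': 325.19226210127806, 'cx': 278.11101972121253, 'cy': 210.43341353737506, 'rvec': array([-0.28169788,  3.06316485,  0.48151512]), 'tvec': array([366.96378245, 341.74340906, 397.34900047])}Traceback (most recent call last):
  File "d.py", line 5, in <module>
    print(M.round(3).tolist(),s['position'].round(1),s['joints'].round(2),s['contact_force'].round(1),s['gripper_width'].round(1),round(s['clock'],2))
                                                                                                      ^^^^^^^^^^^^^^^^^^^^^^^^
AttributeError: 'float' object has no attribute 'round'
```

View pics/w1.png

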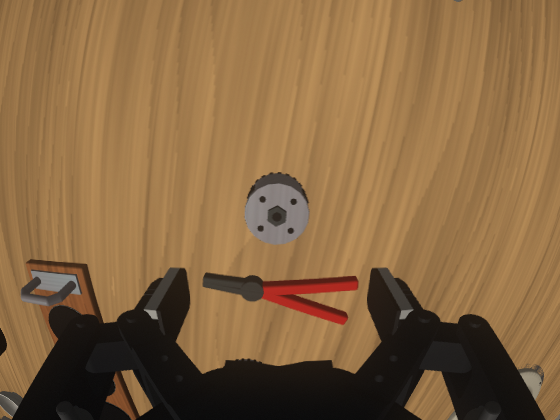

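```bash
sed -i "s/s\['gripper_width'\].round(1)/round(float(s['gripper_width']),1)/" d.py
cat >> h.py <<'E'
def wray(uv,z):
    c=arm.camera_params("wrist");Rm=cv2.Rodrigues(c['rvec'])[0];o=-Rm.T@c['tvec']
    v=np.array([(uv[0]-c['cx']),(uv[1]-c['cy'])]);r=np.hypot(*v);th=r/c['fx']
    d=Rm.T@np.r_[v/max(r,1e-9)*np.sin(th),np.cos(th)]
    return o+d*(z-o[2])/d[2]
E
python3 d.py 429 -295.2 27; python3 -c "
from h import *
print(wray((277,216),44))
g=arm.get_image('wrist')
print(wray((277,213),40),wray((58,292),30))"
```

```text
[[-0.182, 0.0, -0.983], [0.983, -0.0, -0.182], [-0.0, -1.0, -0.0]] [ 428.8 -295.4  150.5] [-0.29  0.31 -0.39  0.   -0.88  0.47] [-0.7 -0.1 -0.1] 85.5 2.58
[ 0.02 12.35 -0.02]
[ 428.83268465 -295.6080016    44.        ]
[ 429.03234161 -296.6055849    40.        ] [ 641.68458044 -163.02793962   30.        ]
```

```bash
python3 -m inch '[[1,0,3.5,0,0,0,0],[1,0,7,0,0,0,0],[1,0,10,0,0,0,0],[1,0,12,0,0,0,0],[1,0,12.5,0,0,0,0],[1,0,12.5,0,0,0,0],[1,0,12.5,0,0,0,0],[0,0,12.5,0,0,0,0],[0,0,12.5,0,0,0,0],[0,0,12.5,0,0,0,0],[0,0,12.5,0,0,0,0],[0,0,12.5,0,0,0,0],[0,0,12.5,0,0,0,0],[0,0,12.5,0,0,0,0],[0,0,12.5,0,0,0,0]]'; python3 d.py 429 -295.2 110;
```

```text
clock: 3.88
position: [430.0, -295.3, 26.9]
ee_rot: [0.452, 0.545, -0.544, -0.45]
contact_force: [-0.6, 0.6, 6.5]
gripper_width: 47.7
[[-0.185, 0.003, -0.983], [0.983, -0.001, -0.185], [-0.002, -1.0, -0.002]] [ 430.  -295.3   26.9] [-0.29  0.49 -0.5   0.   -0.57  0.48] [-0.6  0.6  6.5] 47.7 3.88
[ 0.02 -8.31  0.07]
```

```bash
python3 -m inch '[[0,0,-2,0,0,0,0],[0,0,-5,0,0,0,0],[0,0,-8.5,0,0,0,0],[0,0,-8.5,0,0,0,0],[0,0,-8.5,0,0,0,0]]'; python3 d.py 630.4 -11.8 110; python3 w.py w2
```

```text
clock: 4.3
position: [430.3, -295.4, 112.9]
ee_rot: [0.454, 0.545, -0.543, -0.45]
contact_force: [-0.3, -0.2, -1.6]
gripper_width: 47.1
[[-0.184, 0.006, -0.983], [0.983, -0.002, -0.184], [-0.003, -1.0, -0.006]] [ 430.3 -295.4  112.9] [-0.29  0.36 -0.43 -0.   -0.78  0.48] [-0.3 -0.2 -1.6] 47.1 4.3
[ 24.19   0.36 -24.89]
{'fx': 325.19226210127806, 'fy': 325.19226210127806, 'cx': 278.11101972121253, 'cy': 210.43341353737506, 'rvec': array([-0.28667881,  3.06827786,  0.47898314]), 'tvec': array([368.23259769, 355.38438002, 359.23687209])}
```

View pics/w2.png

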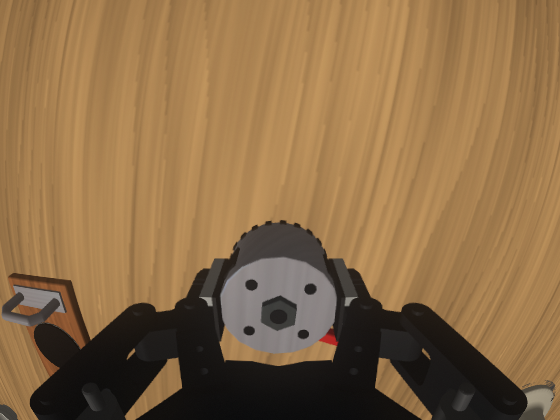

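```bash
python3 -m inch '[[0,24.2,0,-25,0,0,0],[0,24.2,0,-25,0,0,0],[0,24.2,0,-25,0,0,0],[0,24.2,0,-25,0,0,0],[0,24.2,0,-25,0,0,0],[0,24.2,0,-25,0,0,0],[0,24.2,0,-25,0,0,0],[0,24.2,0,-25,0,0,0],[0,24.2,0,-25,0,0,0],[0,24.2,0,-25,0,0,0],[0,24.2,0,-25,0,0,0],[0,24.2,0,-25,0,0,0]]'; python3 d.py 630.4 -11.8 42; python3 w.py w3;python3 -c "
from h import *
print(wray((277,316),44+85))"
```

```text
clock: 5.35
position: [628.6, -11.9, 108.9]
ee_rot: [-0.451, -0.543, 0.545, 0.453]
contact_force: [0.1, 0.4, -0.2]
gripper_width: 47.3
[[-0.183, -0.004, -0.983], [0.983, -0.0, -0.183], [0.0, -1.0, 0.004]] [628.6 -11.9 108.9] [ 0.24  0.52 -0.16 -0.   -0.9  -0.05] [ 0.1  0.4 -0.2] 47.3 5.35
[-0.02  6.68 -0.2 ]
{'fx': 325.19226210127806, 'fy': 325.19226210127806, 'cx': 278.11101972121253, 'cy': 210.43341353737506, 'rvec': array([-0.28243351,  3.05903002,  0.48086025]), 'tvec': array([614.47188901, 123.87265294, 285.87154606])}
[628.74213921 -14.46350027 129.        ]
```

View pics/w3.png

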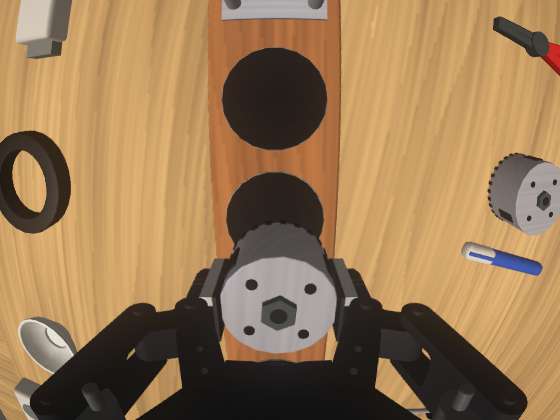

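```bash
python3 -c "
from h import *
im=cv2.imread('pics/w3.png').max(axis=2)
m=(im<45).astype(np.uint8);m[:,:215]=0;m[:,345:]=0;m[155:]=0
k,_,st,c=cv2.connectedComponentsWithStats(m)
for i in range(1,k):
  if st[i,4]>2000: print(st[i],c[i],wray(c[i],15))
for u in((222,100),(327,98),(274,47),(275,150)): print(wray(u,15))
print(wray((544,201),44))"
```

```text
[ 237   48   83  101 6214] [277.03604763  96.16446733] [644.26150997 -97.97627439  15.        ]
[679.73220434 -89.49425043  15.        ]
[ 611.70653057 -103.36014076   15.        ]
[ 652.31350678 -130.41346912   15.        ]
[639.00378551 -62.20817693  15.        ]
[426.66784413 -75.75368167  44.        ]
```

```bash
python3 -m inch '[[0,0,3,-0.1,0,0,0],[0,0,5,-0.2,0,0,0],[0,0,6,-0.2,0,0,0],[0,0,6.4,-0.2,0,0,0],[0,0,6.7,-0.2,0,0,0],[0,0,6.7,-0.2,0,0,0],[0,0,6.7,-0.2,0,0,0]]'; python3 d.py 630.4 -11.8 42
```

```text
clock: 5.98
position: [632.8, -10.9, 44.4]
ee_rot: [0.452, 0.545, -0.544, -0.451]
contact_force: [0.2, 0.6, -1.1]
gripper_width: 47.6
[[-0.184, 0.002, -0.983], [0.983, 0.0, -0.184], [-0.0, -1.0, -0.002]] [632.8 -10.9  44.4] [ 0.24  0.6  -0.2   0.   -0.77 -0.05] [ 0.2  0.6 -1.1] 47.6 5.98
[-0.05  0.24  0.25]
```

```bash
python3 -m inch '[[0,0,0.1,0,0,0,0],[0,0,0.2,0,0,0,0],[0,0,0.2,0,0,0,0]]'; python3 -m inch '[[0,0,0,0,0,0,0]]'
```

```text
clock: 6.23
position: [632.6, -10.6, 42.0]
ee_rot: [0.452, 0.545, -0.544, -0.451]
contact_force: [-0.0, -0.0, -0.2]
gripper_width: 47.2
clock: 6.32
position: [632.6, -10.6, 42.0]
ee_rot: [0.452, 0.545, -0.544, -0.451]
contact_force: [-0.0, -0.7, 0.8]
gripper_width: 47.3
```

```bash
python3 -m inch '[[0,0,0.1,0.2,0,0,0],[0,0,0.2,0.2,0,0,0],[0,0,0.2,0.2,0,0,0],[0,0,0.2,0.2,0,0,0]]'
```

```text
clock: 6.65
position: [632.4, -10.6, 42.0]
ee_rot: [0.453, 0.546, -0.543, -0.45]
contact_force: [0.2, 0.5, 8.5]
gripper_width: 47.4
```

```bash
python3 -m inch '[[1,0,0,0,0,0,0],[1,0,0,0,0,0,0],[1,0,0,0,0,0,0],[1,0,0,0,0,0,0],[1,0,0,0,0,0,0],[1,0,0,0,0,0,0],[1,0,-2,0,0,0,0],[1,0,-5,0,0,0,0],[1,0,-9,0,0,0,0],[1,0,-11,0,0,0,0],[1,0,-11,0,0,0,0],[1,0,-11,0,0,0,0]]'; python3 d.py 425.8 -75.5 150; python3 w.py w4;
```

```text
clock: 7.65
position: [630.6, -10.9, 150.8]
ee_rot: [0.452, 0.545, -0.543, -0.451]
contact_force: [-0.4, -0.3, -2.1]
gripper_width: 85.6
[[-0.184, 0.003, -0.983], [0.983, 0.001, -0.184], [0.0, -1.0, -0.003]] [630.6 -10.9 150.8] [ 0.24  0.47 -0.11 -0.   -0.98 -0.05] [-0.4 -0.3 -2.1] 85.6 7.65
[-2.580e+00  1.000e-02  2.132e+01]
{'fx': 325.19226210127806, 'fy': 325.19226210127806, 'cx': 278.11101972121253, 'cy': 210.43341353737506, 'rvec': array([-0.28556   ,  3.06507766,  0.48321755]), 'tvec': array([617.45901804, 112.03775121, 321.76373792])}
```

View pics/w4.png

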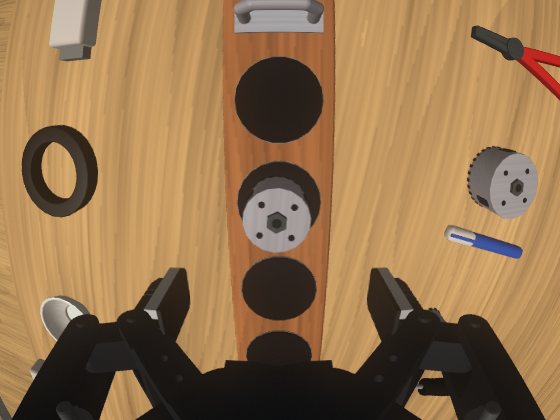

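```bash
python3 -c "
from h import *
print('c',wray((277,223),59))
e=lambda *q:print(np.mean([wray(u,15) for u in q],axis=0).round(1))
e((235,101),(323,98));e((279,57),(279,143));e((242,289),(316,289));e((278,257),(279,321))
print('d',wray((517,187),44), 'a?')"
```

```text
c [629.60272038 -11.66387825  59.        ]
[644.  -96.4  15. ]
[643.8 -95.6  15. ]
[613.  68.  15.]
[613.1  69.9  15. ]
d [426.30381583 -76.25499636  44.        ] a?
```

```bash
python3 -m inch '[[1,-2.6,0,21.3,0,0,0],[1,-2.6,0,21.3,0,0,0],[1,-2.6,0,21.3,0,0,0],[1,-2.6,0,21.3,0,0,0],[1,-2.6,0,21.3,0,0,0],[1,-2.6,0,21.3,0,0,0],[1,-2.6,0,21.3,0,0,0],[1,-2.6,0,21.3,0,0,0],[1,-2.6,0,21.3,0,0,0]]'; python3 d.py 426 -75.8 25; python3 w.py w5;
```

```text
clock: 8.45
position: [426.8, -75.6, 149.0]
ee_rot: [-0.452, -0.544, 0.544, 0.451]
contact_force: [-0.6, -0.1, 0.2]
gripper_width: 85.3
[[-0.185, 0.0, -0.983], [0.983, -0.0, -0.185], [-0.0, -1.0, 0.0]] [426.8 -75.6 149. ] [ 0.2   0.17 -0.59  0.   -0.81 -0.02] [-0.6 -0.1  0.2] 85.3 8.45
[ 0.   12.4   0.08]
{'fx': 325.19226210127806, 'fy': 325.19226210127806, 'cx': 278.11101972121253, 'cy': 210.43341353737506, 'rvec': array([-0.28540712,  3.06214024,  0.48122476]), 'tvec': array([404.58542066, 137.12578984, 329.95402516])}
```

View pics/w5.png

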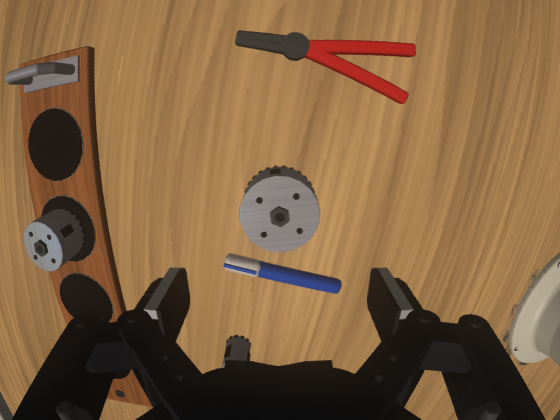

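```bash
python3 -m inch '[[1,0,3.5,0,0,0,0],[1,0,7,0,0,0,0],[1,0,10,0,0,0,0],[1,0,12,0,0,0,0],[1,0,12.6,0,0,0,0],[1,0,12.6,0,0,0,0],[1,0,12.6,0,0,0,0],[0,0,12.6,0,0,0,0],[0,0,12.6,0,0,0,0],[0,0,12.6,0,0,0,0],[0,0,12.6,0,0,0,0],[0,0,12.6,0,0,0,0],[0,0,12.6,0,0,0,0],[0,0,12.6,0,0,0,0]]'; python3 -m inch '[[0,0,-2,0,0,0,0],[0,0,-5,0,0,0,0],[0,0,-8.5,0,0,0,0],[0,0,-9,0,0,0,0],[0,0,-9,0,0,0,0],[0,0,-9,0,0,0,0]]'; python3 d.py 645.5 -95.8 110
```

```text
clock: 9.67
position: [426.7, -75.7, 24.9]
ee_rot: [0.452, 0.545, -0.543, -0.451]
contact_force: [-0.6, 0.5, 6.2]
gripper_width: 59.3
clock: 10.17
position: [425.0, -75.9, 113.4]
ee_rot: [0.452, 0.544, -0.544, -0.452]
contact_force: [-1.0, -0.2, -3.0]
gripper_width: 59.4
[[-0.184, 0.001, -0.983], [0.983, 0.001, -0.184], [0.001, -1.0, -0.001]] [425.  -75.9 113.4] [ 0.2   0.22 -0.63 -0.   -0.71 -0.02] [-1.  -0.2 -3. ] 59.4 10.17
[ -6.01   0.36 -21.31]
```

```bash
python3 -m inch '[[0,-6,0,-21.2,0,0,0],[0,-6,0,-21.2,0,0,0],[0,-6,0,-21.2,0,0,0],[0,-6,0,-21.2,0,0,0],[0,-6,0,-21.2,0,0,0],[0,-6,0,-21.2,0,0,0],[0,-6,0,-21.2,0,0,0],[0,-6,0,-21.2,0,0,0],[0,-6,0,-21.2,0,0,0],[0,-6,0,-21.2,0,0,0]]';  python3 d.py 645 -95.8 40; python3 w.py w6;
```

```text
clock: 11.0
position: [643.2, -95.7, 112.4]
ee_rot: [-0.451, -0.543, 0.545, 0.452]
contact_force: [0.2, -0.2, -2.0]
gripper_width: 59.3
[[-0.184, -0.003, -0.983], [0.983, 0.0, -0.184], [0.001, -1.0, 0.003]] [643.2 -95.7 112.4] [ 0.1   0.55 -0.1  -0.   -0.93  0.09] [ 0.2 -0.2 -2. ] 59.3 11.0
[-0.04  7.24 -0.19]
{'fx': 325.19226210127806, 'fy': 325.19226210127806, 'cx': 278.11101972121253, 'cy': 210.43341353737506, 'rvec': array([-0.28385649,  3.0594763 ,  0.48167489]), 'tvec': array([613.37413378, 204.33292266, 315.07448028])}
```

View pics/w6.png

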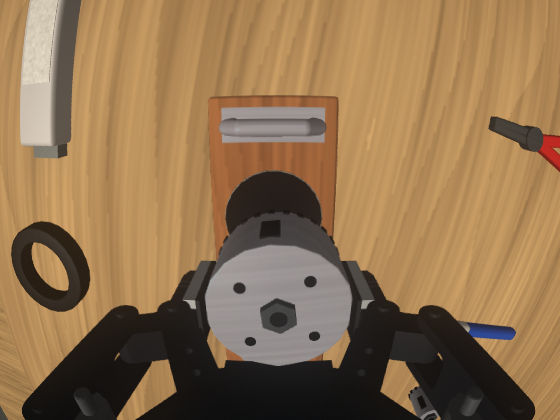

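```bash
python3 -m inch '[[0,0,3,0,0,0,0],[0,0,5,0,0,0,0],[0,0,6.5,0,0,0,0],[0,0,6.9,0,0,0,0],[0,0,6.9,0,0,0,0],[0,0,7.0,0,0,0,0],[0,0,7.1,0,0,0,0],[0,0,7.1,0,0,0,0],[0,0,7.1,0,0,0,0]]'; python3 d.py 645 -95.8 40
```

```text
clock: 11.8
position: [645.5, -95.8, 43.4]
ee_rot: [0.452, 0.545, -0.544, -0.451]
contact_force: [-0.4, -0.2, -2.2]
gripper_width: 59.4
[[-0.184, 0.002, -0.983], [0.983, 0.0, -0.184], [-0.0, -1.0, -0.002]] [645.5 -95.8  43.4] [ 0.1   0.63 -0.15  0.   -0.79  0.09] [-0.4 -0.2 -2.2] 59.4 11.8
[0.01 0.34 0.05]
```

```bash
python3 -m inch '[[0,0,0.1,0,0,0,0],[0,0,0.2,0,0,0,0],[0,0,0.2,0,0,0,0],[0,0,0.2,0,0,0,0]]';python3 -m inch '[[0,0,0.1,0,0,0,0],[0,0,0.1,0,0,0,0],[0,0,0.1,0,0,0,0]]'
```

```text
clock: 12.13
position: [645.0, -95.8, 40.2]
ee_rot: [-0.452, -0.544, 0.544, 0.452]
contact_force: [-0.2, 0.6, -2.5]
gripper_width: 59.3
clock: 12.38
position: [645.1, -95.8, 40.0]
ee_rot: [0.452, 0.544, -0.544, -0.451]
contact_force: [-2.7, 0.3, 2.7]
gripper_width: 59.3
```

Contact is starting; press slightly further, release, and rise.

```bash
python3 -m inch '[[0,0,0.1,0,0,0,0],[0,0,0.1,0,0,0,0],[1,0,0.1,0,0,0,0],[1,0,0,0,0,0,0],[1,0,0,0,0,0,0],[1,0,0,0,0,0,0],[1,0,0,0,0,0,0],[1,0,0,0,0,0,0],[1,0,-2,0,0,0,0],[1,0,-5,0,0,0,0],[1,0,-9,0,0,0,0],[1,0,-11,0,0,0,0],[1,0,-11,0,0,0,0],[1,0,-11,0,0,0,0]]'; python3 d.py 438.3 91.2 150; python3 w.py w7;
```

```text
clock: 13.55
position: [645.7, -95.7, 151.0]
ee_rot: [0.452, 0.545, -0.543, -0.451]
contact_force: [0.0, 0.6, -1.2]
gripper_width: 85.4
[[-0.184, 0.004, -0.983], [0.983, 0.001, -0.184], [-0.0, -1.0, -0.004]] [645.7 -95.7 151. ] [ 0.1   0.51 -0.05 -0.   -1.01  0.09] [ 0.   0.6 -1.2] 85.4 13.55
[22.19  0.04 16.94]
{'fx': 325.19226210127806, 'fy': 325.19226210127806, 'cx': 278.11101972121253, 'cy': 210.43341353737506, 'rvec': array([-0.28585329,  3.06569519,  0.48250493]), 'tvec': array([616.69867494, 194.14440162, 348.09905683])}
```

View pics/w7.png

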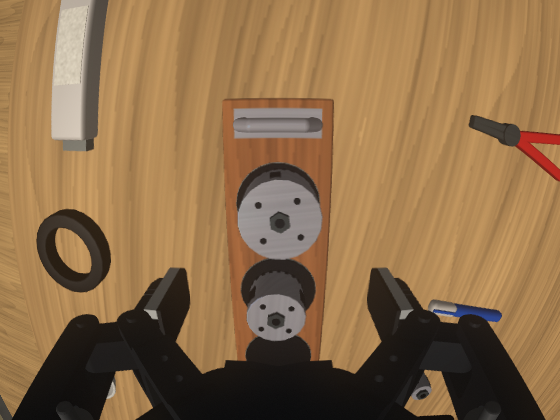

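```bash
python3 -c "
from h import *
print('d',wray((280,222.5),59),'c',wray((276,321),59))"
python3 -m inch '[[1,22.2,0,16.9,0,0,0],[1,22.2,0,16.9,0,0,0],[1,22.2,0,16.9,0,0,0],[1,22.2,0,16.9,0,0,0],[1,22.2,0,16.9,0,0,0],[1,22.2,0,16.9,0,0,0],[1,22.2,0,16.9,0,0,0],[1,22.2,0,16.9,0,0,0],[1,22.2,0,16.9,0,0,0],[1,22.2,0,16.9,0,0,0]]'; python3 d.py 438.3 91.2 27; python3 w.py w8;
```

```text
d [642.6940966  -96.96547704  59.        ] c [629.98823258 -12.67126175  59.        ]
clock: 14.43
position: [437.9, 91.2, 148.6]
ee_rot: [-0.451, -0.544, 0.545, 0.452]
contact_force: [0.6, -0.5, -0.4]
gripper_width: 85.2
[[-0.185, -0.001, -0.983], [0.983, -0.001, -0.185], [-0.001, -1.0, 0.001]] [437.9  91.2 148.6] [ 0.57  0.2  -0.55  0.   -0.82 -0.38] [ 0.6 -0.5 -0.4] 85.2 14.43
[ 0.   12.16 -0.06]
{'fx': 325.19226210127806, 'fy': 325.19226210127806, 'cx': 278.11101972121253, 'cy': 210.43341353737506, 'rvec': array([-0.28531233,  3.06102694,  0.4802228 ]), 'tvec': array([446.14469183, -16.87127028, 280.55617621])}
```

View pics/w8.png

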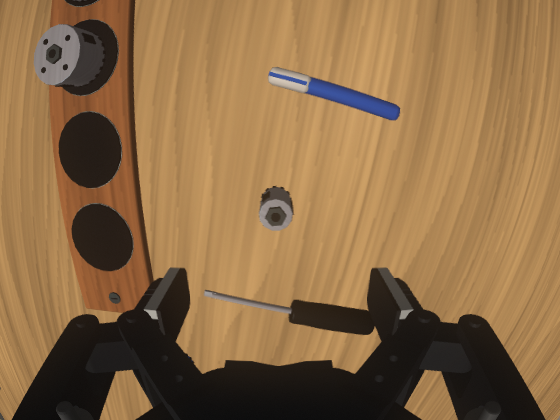

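```bash
python3 -m inch '[[1,0,3.5,0,0,0,0],[1,0,7,0,0,0,0],[1,0,10,0,0,0,0],[1,0,11.9,0,0,0,0],[1,0,11.9,0,0,0,0],[1,0,11.9,0,0,0,0],[0,0,11.9,0,0,0,0],[0,0,11.9,0,0,0,0],[0,0,11.9,0,0,0,0],[0,0,11.9,0,0,0,0],[0,0,11.9,0,0,0,0],[0,0,11.9,0,0,0,0],[0,0,11.9,0,0,0,0],[0,0,11.9,0,0,0,0],[0,0,11.9,0,0,0,0],[0,0,11.9,0,0,0,0]]'; python3 -m inch '[[0,0,-2,0,0,0,0],[0,0,-5,0,0,0,0],[0,0,-8,0,0,0,0],[0,0,-8,0,0,0,0],[0,0,-8,0,0,0,0]]'; python3 d.py 598.6 153.8 110
```

```text
clock: 15.82
position: [438.6, 91.6, 31.4]
ee_rot: [0.452, 0.545, -0.544, -0.451]
contact_force: [0.2, -0.4, 5.5]
gripper_width: 23.2
clock: 16.23
position: [438.8, 91.9, 112.1]
ee_rot: [0.452, 0.546, -0.542, -0.451]
contact_force: [-0.3, 0.2, -1.3]
gripper_width: 23.2
[[-0.184, 0.004, -0.983], [0.983, 0.003, -0.184], [0.002, -1.0, -0.005]] [438.8  91.9 112.1] [ 0.57  0.25 -0.6  -0.   -0.71 -0.39] [-0.3  0.2 -1.3] 23.2 16.23
[  3.14   0.29 -16.85]
```

```bash
python3 -m inch '[[0,3.1,0,-16.8,0,0,0],[0,3.1,0,-16.8,0,0,0],[0,3.1,0,-16.8,0,0,0],[0,3.1,0,-16.8,0,0,0],[0,3.1,0,-16.8,0,0,0],[0,3.1,0,-16.8,0,0,0],[0,3.1,0,-16.8,0,0,0],[0,3.1,0,-16.8,0,0,0]]';  python3 d.py 598.3 153.7 46; python3 w.py w9;
```

```text
clock: 16.9
position: [595.5, 151.8, 109.2]
ee_rot: [-0.451, -0.543, 0.545, 0.452]
contact_force: [0.4, -0.1, -0.9]
gripper_width: 23.0
[[-0.184, -0.003, -0.983], [0.983, -0.001, -0.184], [-0.001, -1.0, 0.003]] [595.5 151.8 109.2] [ 0.51  0.5  -0.19 -0.   -0.88 -0.33] [ 0.4 -0.1 -0.9] 23.0 16.9
[ 0.13  6.32 -0.33]
{'fx': 325.19226210127806, 'fy': 325.19226210127806, 'cx': 278.11101972121253, 'cy': 210.43341353737506, 'rvec': array([-0.28331289,  3.05938754,  0.47969182]), 'tvec': array([612.0061625 , -34.76397008, 234.8852006 ])}
```

View pics/w9.png

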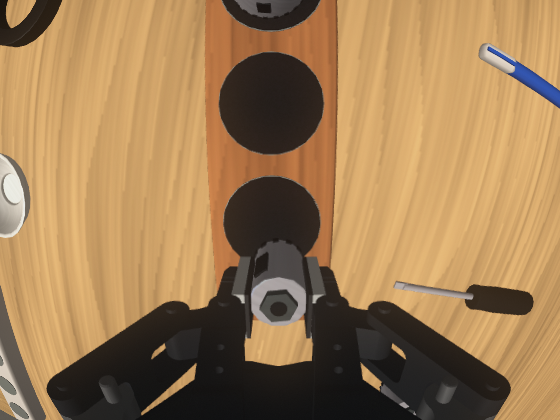

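```bash
python3 -c "
from h import *
print((wray((223,222),15)+wray((320,221),15))/2, wray((272,177),15))"
python3 -m inch '[[0,0.1,3,-0.1,0,0,0],[0,0.1,5,-0.1,0,0,0],[0,0.1,5.8,-0.1,0,0,0],[0,0.1,5.9,-0.1,0,0,0],[0,0.1,6,-0.1,0,0,0],[0,0.1,6.1,-0.1,0,0,0],[0,0.1,6.1,-0.1,0,0,0],[0,0.1,6.1,-0.1,0,0,0]]'; python3 -m inch '[[0,0,0,0,0,0,0]]'
```

```text
[599.35207063 152.6257616   15.        ] [604.68272766 120.71304356  15.        ]
clock: 17.62
position: [598.8, 154.1, 50.5]
ee_rot: [0.452, 0.545, -0.543, -0.451]
contact_force: [-0.9, -0.3, -1.2]
gripper_width: 23.2
clock: 17.7
position: [598.6, 154.0, 50.2]
ee_rot: [0.452, 0.545, -0.544, -0.451]
contact_force: [0.4, 1.3, -0.8]
gripper_width: 23.5
```

```bash
python3 -m inch '[[0,0,0.2,0,0,0,0],[0,0,0.3,0,0,0,0],[0,0,0.3,0,0,0,0],[0,0,0.3,0,0,0,0]]';python3 -m inch '[[0,0,0.1,0,0,0,0],[0,0,0.1,0,0,0,0],[0,0,0.1,0,0,0,0]]'
```

```text
clock: 18.03
position: [598.3, 153.9, 46.5]
ee_rot: [0.452, 0.544, -0.544, -0.452]
contact_force: [-0.2, -0.9, 1.6]
gripper_width: 22.8
clock: 18.28
position: [598.3, 153.9, 46.4]
ee_rot: [0.452, 0.544, -0.544, -0.451]
contact_force: [-0.7, -0.8, 6.9]
gripper_width: 22.8
```

```bash
python3 -m inch '[[0.5,0,0,0,0,0,0],[0.7,0,0,0,0,0,0],[0.7,0,0,0,0,0,0],[0.7,0,0,0,0,0,0],[0.7,0,0,0,0,0,0],[0.7,0,0,0,0,0,0],[0.7,0,-2,0,0,0,0],[0.7,0,-5,0,0,0,0],[0.7,0,-9,0,0,0,0],[0.7,0,-11,0,0,0,0],[0.7,0,-11,0,0,0,0],[0.7,0,-11,0,0,0,0]]'; python3 d.py 431 320.7 150; python3 w.py w10;
```

```text
clock: 19.28
position: [598.7, 154.2, 156.8]
ee_rot: [0.452, 0.545, -0.543, -0.451]
contact_force: [0.5, 0.1, 0.1]
gripper_width: 59.7
[[-0.184, 0.003, -0.983], [0.983, 0.002, -0.184], [0.001, -1.0, -0.003]] [598.7 154.2 156.8] [ 0.51  0.45 -0.14 -0.   -0.98 -0.33] [0.5 0.1 0.1] 59.7 19.28
[19.45  0.67 13.42]
{'fx': 325.19226210127806, 'fy': 325.19226210127806, 'cx': 278.11101972121253, 'cy': 210.43341353737506, 'rvec': array([-0.28553734,  3.06470451,  0.48457833]), 'tvec': array([616.45166701, -49.96894274, 275.78689987])}
```

View pics/w10.png

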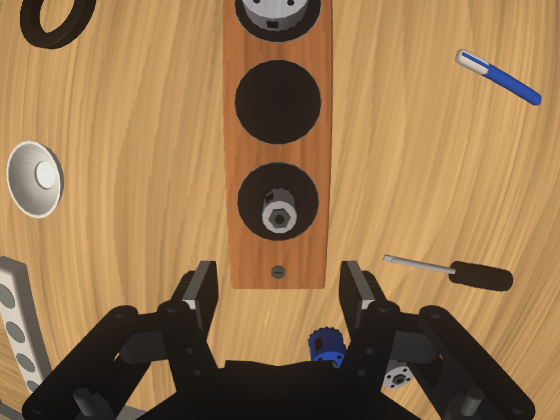

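Saw a stands near the middle of pad4, hub (279,218). Next, go above saw b, jaws part open.

```bash
python3 -c "
from h import *
print('a',wray((279,218),59))"
python3 -m inch '[[0.7,19.4,0,13.4,0,0,0],[0.7,19.4,0,13.4,0,0,0],[0.7,19.4,0,13.4,0,0,0],[0.7,19.4,0,13.4,0,0,0],[0.7,19.4,0,13.4,0,0,0],[0.7,19.4,0,13.4,0,0,0],[0.7,19.4,0,13.4,0,0,0],[0.7,19.4,0,13.4,0,0,0],[0.7,19.4,0,13.4,0,0,0]]'; python3 d.py 431 320.7 27; python3 w.py w11;
```

```text
a [596.61606596 151.34584878  59.        ]
clock: 20.08
position: [430.3, 319.2, 154.0]
ee_rot: [-0.452, -0.543, 0.545, 0.451]
contact_force: [0.5, -0.4, 0.0]
gripper_width: 59.9
[[-0.185, -0.002, -0.983], [0.983, -0.002, -0.185], [-0.002, -1.0, 0.002]] [430.3 319.2 154. ] [ 0.94  0.33 -0.34 -0.   -0.9  -0.76] [ 0.5 -0.4  0. ] 59.9 20.08
[ 0.15 12.7  -0.12]
{'fx': 325.19226210127806, 'fy': 325.19226210127806, 'cx': 278.11101972121253, 'cy': 210.43341353737506, 'rvec': array([-0.28458998,  3.06076759,  0.4781721 ]), 'tvec': array([ 480.68900003, -233.4279879 ,  217.28360929])}
```

View pics/w11.png

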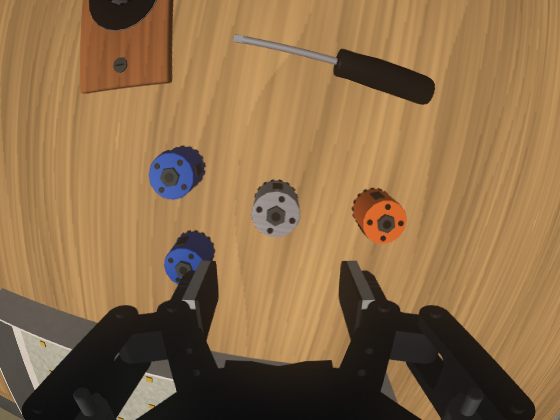

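```bash
python3 -c "
from h import *
print('b',wray((276,216),44))"
python3 -m inch '[[0.7,0.1,3.5,-0.1,0,0,0],[0.7,0.1,7,-0.1,0,0,0],[0.7,0.1,10,-0.1,0,0,0],[0.7,0.1,12.3,-0.1,0,0,0],[0.7,0.1,12.7,-0.1,0,0,0],[0.7,0.1,12.7,-0.1,0,0,0],[0.7,0.1,12.7,-0.1,0,0,0],[0,0.1,12.7,-0.1,0,0,0],[0,0.1,12.7,-0.1,0,0,0],[0,0.1,12.7,-0.1,0,0,0],[0,0.1,12.7,-0.1,0,0,0],[0,0.1,12.7,-0.1,0,0,0],[0,0.1,12.7,-0.1,0,0,0],[0,0.1,12.7,-0.1,0,0,0],[0,0.1,12.7,-0.1,0,0,0]]'; python3 -m inch '[[0,0,-2,0,0,0,0],[0,0,-5,0,0,0,0],[0,0,-8.5,0,0,0,0],[0,0,-9,0,0,0,0],[0,0,-9,0,0,0,0],[0,0,-9,0,0,0,0]]'; python3 d.py 614 70 120
```

```text
b [431.15074093 319.99657549  44.        ]
clock: 21.38
position: [432.5, 322.0, 30.3]
ee_rot: [0.452, 0.546, -0.543, -0.451]
contact_force: [-0.2, -1.7, 7.0]
gripper_width: 35.2
clock: 21.88
position: [431.0, 320.7, 118.4]
ee_rot: [0.451, 0.544, -0.544, -0.452]
contact_force: [-0.2, -0.5, -0.9]
gripper_width: 35.3
[[-0.184, -0.0, -0.983], [0.983, 0.001, -0.184], [0.001, -1.0, 0.0]] [431.  320.7 118.4] [ 0.94  0.37 -0.38 -0.   -0.81 -0.76] [-0.2 -0.5 -0.9] 35.3 21.88
[-28.01  -0.19 -13.38]
```

```bash
python3 -m inch '[[0,-28,0,-13.4,0,0,0],[0,-28,0,-13.4,0,0,0],[0,-28,0,-13.4,0,0,0],[0,-28,0,-13.4,0,0,0],[0,-28,0,-13.4,0,0,0],[0,-28,0,-13.4,0,0,0],[0,-28,0,-13.4,0,0,0],[0,-28,0,-13.4,0,0,0],[0,-28,0,-13.4,0,0,0],[0,-28,0,-13.4,0,0,0],[0,-28,0,-13.4,0,0,0],[0,-28,0,-13.4,0,0,0]]';  python3 d.py 614 70 45; python3 w.py w12;
```

```text
clock: 22.88
position: [613.8, 71.3, 117.4]
ee_rot: [-0.451, -0.544, 0.545, 0.452]
contact_force: [-0.2, 0.4, -1.4]
gripper_width: 35.2
[[-0.186, -0.002, -0.983], [0.983, -0.0, -0.186], [-0.0, -1.0, 0.002]] [613.8  71.3 117.4] [ 0.38  0.49 -0.18 -0.   -0.9  -0.19] [-0.2  0.4 -1.4] 35.2 22.88
[-0.13  7.24 -0.01]
{'fx': 325.19226210127806, 'fy': 325.19226210127806, 'cx': 278.11101972121253, 'cy': 210.43341353737506, 'rvec': array([-0.28612403,  3.05992613,  0.48080187]), 'tvec': array([615.22592535,  42.41055637, 267.53228252])}
```

View pics/w12.png

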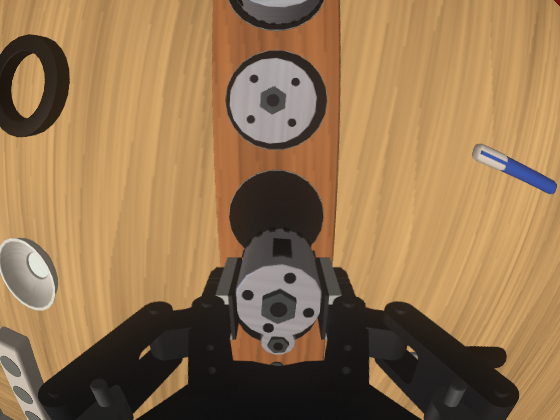

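```bash
python3 -m inch '[[0,-0.1,3,0.1,0,0,0],[0,-0.1,5,0.1,0,0,0],[0,-0.1,6.3,0.1,0,0,0],[0,-0.1,6.8,0.1,0,0,0],[0,-0.1,6.9,0.1,0,0,0],[0,-0.1,7,0.1,0,0,0],[0,-0.1,7,0.1,0,0,0],[0,-0.1,7,0.1,0,0,0],[0,-0.1,7,0.1,0,0,0]]'; python3 -m inch '[[0,0,0.1,0,0,0,0],[0,0,0.1,0,0,0,0],[0,0,0.1,0,0,0,0]]'; python3 -m inch '[[0,0,0.1,0,0,0,0],[0,0,0.1,0,0,0,0],[0,0,0.1,0,0,0,0]]'
```

```text
clock: 23.68
position: [614.6, 69.6, 49.4]
ee_rot: [0.452, 0.545, -0.544, -0.451]
contact_force: [0.0, 0.8, -1.4]
gripper_width: 35.3
clock: 23.93
position: [614.1, 69.3, 47.5]
ee_rot: [0.452, 0.544, -0.544, -0.452]
contact_force: [-0.7, -0.8, -0.9]
gripper_width: 34.8
clock: 24.18
position: [614.0, 69.2, 46.2]
ee_rot: [-0.452, -0.544, 0.544, 0.452]
contact_force: [0.3, 0.2, -1.7]
gripper_width: 35.0
```

```bash
python3 -m inch '[[0,0,0.1,0,0,0,0],[0,0,0.1,0,0,0,0],[0,0,0.1,0,0,0,0]]'; python3 -m inch '[[0,0,0.1,0,0,0,0],[0,0,0.1,0,0,0,0],[0,0,0.1,0,0,0,0]]'
```

```text
clock: 24.43
position: [614.2, 69.3, 45.4]
ee_rot: [0.452, 0.544, -0.544, -0.452]
contact_force: [-0.0, -0.4, -0.2]
gripper_width: 35.5
clock: 24.68
position: [614.2, 69.3, 45.3]
ee_rot: [0.452, 0.544, -0.544, -0.451]
contact_force: [-1.7, 0.4, 6.0]
gripper_width: 35.0
```

```bash
python3 -m inch '[[0.5,0,0,0,0,0,0],[1,0,0,0,0,0,0],[1,0,0,0,0,0,0],[1,0,0,0,0,0,0],[1,0,0,0,0,0,0],[1,0,0,0,0,0,0],[1,0,-2,0,0,0,0],[1,0,-5,0,0,0,0],[1,0,-9,0,0,0,0],[1,0,-13,0,0,0,0],[1,6,-17,8,0,0,0],[1,6,-17,8,0,0,0],[1,6,-17,8,0,0,0],[1,6,-17,8,0,0,0],[1,6,-17,8,0,0,0],[1,6,-17,8,0,0,0]]'; python3 d.py; python3 w.py w13; python3 -c "
from h import *
for n in('side','top'): cv2.imwrite(f'pics/{n}9.png',cv2.cvtColor(arm.get_image(n),cv2.COLOR_RGB2BGR))"
```

```text
clock: 26.02
position: [524.6, 113.6, 214.2]
ee_rot: [0.452, 0.544, -0.544, -0.452]
contact_force: [-0.2, 0.1, -0.1]
gripper_width: 85.4
[[-0.184, 0.0, -0.983], [0.983, 0.0, -0.184], [0.0, -1.0, -0.0]] [524.6 113.6 214.2] [ 0.52  0.27 -0.26  0.   -1.04 -0.33] [-0.2  0.1 -0.1] 85.4 26.02
{'fx': 325.19226210127806, 'fy': 325.19226210127806, 'cx': 278.11101972121253, 'cy': 210.43341353737506, 'rvec': array([-0.28525614,  3.06233606,  0.48171905]), 'tvec': array([535.69992483, -42.76744901, 340.38304257])}
```

View pics/w13.png

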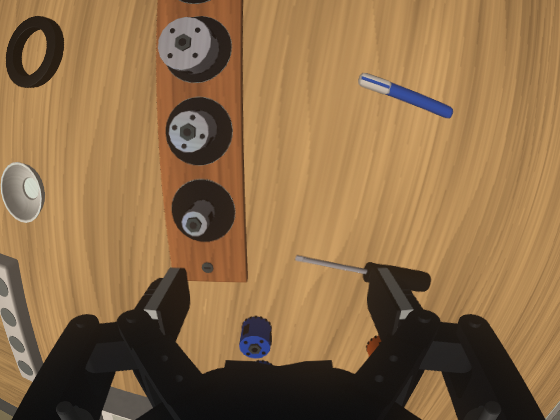

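View pics/side9.png

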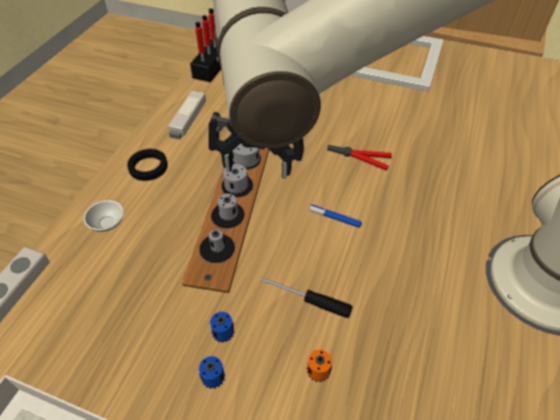

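```bash
python3 -c "
from h import *
for n,h,q in (('a',(194,224),[(172,211),(235,211),(203,180),(203,242)]),('b',(187,132),[(166,132),(232,132),(199,98),(199,165)]),('c',(183,42),[(159,49),(231,49),(196,16),(196,82)])):
  p=np.mean([wray(u,15) for u in q],axis=0); s=wray(h,59); print(n,s.round(1),p.round(1),(s-p)[:2].round(1))
for l,r,x0 in(('saw_a',13,(598,153)),('saw_b',19,(614,70)),('saw_c',25,(630,-12)),('saw_d',31,(645,-96))):
    for n in('side',):
        for q in arm.masks_of(l+'_center',n):
            e=fit(n,mcent(q['mask']),lambda x,y:sawpts(x,y,r,15),x0)
            if np.hypot(*(e-x0))<40: print(l,'%.2f'%q['conf'],(e).round(1),(e-x0).round(1))
"
```

```text
a [596.2 150.8  59. ] [597.2 153.1  15. ] [-1.  -2.3]
b [612.6  67.7  59. ] [612.5  70.7  15. ] [ 0.1 -3.1]
c [629.6 -10.5  59. ] [630.5 -12.5  15. ] [-0.9  1.9]
saw_a 0.53 [600.  151.9] [ 2.  -1.1]
saw_b 0.93 [616.8  67.1] [ 2.8 -2.9]
saw_c 0.73 [631.3  -9.5] [1.3 2.5]
saw_d 0.65 [639.6 -84.2] [-5.4 11.8]
```

```bash
python3 -m inch '[[1,8,-6,10,0,0,0],[1,8,-6,10,0,0,0],[1,8,-6,10,0,0,0],[1,8,-6,10,0,0,0],[1,8,-6,10,0,0,0],[1,8,-6,10,0,0,0],[1,8,-6,10,0,0,0]]'; python3 -c "
from h import *
for n in('side','top'): cv2.imwrite(f'pics/{n}10.png',cv2.cvtColor(arm.get_image(n),cv2.COLOR_RGB2BGR))
for l,r,x0 in(('saw_a',13,(598,153)),('saw_b',19,(614,70)),('saw_c',25,(630,-12)),('saw_d',31,(645,-96))):
    for n in('side','top'):
        for q in arm.masks_of(l+'_center',n):
            e=fit(n,mcent(q['mask']),lambda x,y:sawpts(x,y,r,15),x0)
            if np.hypot(*(e-x0))<40: print(l,n,'%.2f'%q['conf'],(e).round(1),(e-x0).round(1))
"
```

```text
clock: 26.95
position: [411.6, 173.6, 273.9]
ee_rot: [-0.452, -0.544, 0.544, 0.452]
contact_force: [0.2, 0.2, 0.3]
gripper_width: 85.4
saw_a side 0.76 [599.1 151.9] [ 1.1 -1.1]
saw_a top 0.60 [595. 155.] [-3.  2.]
saw_b top 0.58 [610.7  69. ] [-3.3 -1. ]
saw_c side 0.70 [634.8 -13. ] [ 4.8 -1. ]
saw_c top 0.65 [628.   -8.5] [-2.   3.5]
saw_d side 0.65 [646.7 -97.4] [ 1.7 -1.4]
saw_d top 0.71 [642.4 -95.1] [-2.6  0.9]
```

View pics/side10.png

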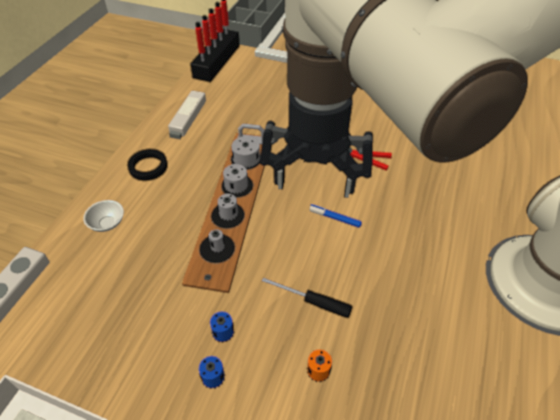

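All four stand upright and centred on their pads, widest at the bow (about (246,150)) and smallest at (216,240). The gripper is clear of everything.

```bash
python3 -c "
from bench import arm
print(arm.job_done())"
```

```text
the job is handed in; nothing more can be done
None
```

The four steel hole saws stand teeth down on the strip: 62 mm on pad1 next to the bow handle, 50 mm on pad2, 38 mm on pad3 and 26 mm on pad4. I released each one and left the arm clear. I handed the job in about 27 s into the 96 s allowed, and no verdict was reported. The blue and orange look-alikes were not touched.

- **Position:** In the last checks, the saws measured about 1 to 5 mm from their pad centres, inside the 12 mm limit. The side and top cameras disagreed by about 3 to 8 mm on single saws.
- **Checks that were off:** One side-view reading put the 62 mm saw 13 mm off, but the gripper was hiding part of it. The unobstructed repeat gave 2 to 3 mm. In that last check the network missed the 38 mm saw in the side view, but it showed in the top view and in the wrist picture.
- **Upright:** I judged this only by eye in the wrist and side pictures. I did not measure tilt or standing height.
- **Forces:** The highest contact force I read was 8.5 N, while setting a saw down.

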